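# Bring the red-lidded seal-paste pot round to the marker

## Task

On the calligraphy table, turn the revolving stand until the pot with the red lid stands in front of the brass pointer, centred on it. Turn it gently, without flicking it into a spin, by pushing on one of its bare wooden arms with a closed fingertip; do not touch or lift any of the pots, and leave the other things on the table where they are. Then take the finger away.

Things in the scene. Friction and masses are not known exactly. Their poses are not given: they have to be found in the camera images.
- stand: Revolving stand of dark wood; origin on its upright axis at table height; it stays put. Fixed round foot 160 mm across, 22 mm high, a brass post 36 mm across, on top a wheel with a hub 50 mm across (top 116 mm above the table) and four straight pale-wood arms at right angles. At the start the arms lie along this frame's x and y axes, either way
- spoke_mid (a point): Point on the centre line of one of the four like arms, 55 mm from the axis, 96 mm above the table; it turns with the wheel. Each arm is a bar 14 mm wide, 84 to 108 mm above the table, bare from 25 to 82 mm from the axis; at its end, 115 mm from the axis, is a dark round pot holder 66 mm across (64 to 86 mm above the table). Between the arms is only air down to the foot
- wheel (a joint): Angle of the four-armed wheel in rad, 0 at the start, growing counter-clockwise seen from above. It turns freely either way (up to 7 rad), has no stops or clicks, needs about 0.15 N m (2 to 3 N on an arm) and stays where it is left
- mark_spot (a point): The place for the red pot's middle: 115 mm from the stand's axis towards the brass marker, 85 mm above the table. The fixed marker is a brass strip on the table, 28 mm wide, running straight out from the foot to a thin brass post (111 mm high, 174 mm from the axis) whose cone points inwards at the pots, tip 155 mm from the axis. It starts 25 to 65 degrees from the nearest arms
- red_mid (a point): Middle (18 mm above the underside) of the loose white porcelain pot with the red lid, 50 mm across, 44 mm high with its lid knob; the lid does not come off. It stands in one of the four holders, in line with an arm, 115 mm from the stand's axis; its top is 113 mm and this point 87 mm above the table. This is the pot to bring to the marker; which arm carries it varies.
- blue_mid (a point): Middle (18 mm above the underside) of the loose white porcelain pot with the blue lid, 50 mm across, 44 mm high with its lid knob; the lid does not come off. It stands in one of the four holders, in line with an arm, 115 mm from the stand's axis; its top is 113 mm and this point 87 mm above the table. It rides along.
- green_mid (a point): Middle (18 mm above the underside) of the loose white porcelain pot with the green lid, 50 mm across, 44 mm high with its lid knob; the lid does not come off. It stands in one of the four holders, in line with an arm, 115 mm from the stand's axis; its top is 113 mm and this point 87 mm above the table. It rides along.
- white_mid (a point): Middle (18 mm above the underside) of the loose white porcelain pot with the white lid, 50 mm across, 44 mm high with its lid knob; the lid does not come off. It stands in one of the four holders, in line with an arm, 115 mm from the stand's axis; its top is 113 mm and this point 87 mm above the table. It rides along.
- ink_bottle: Bystander: loose black ink bottle, 52 mm across, 105 mm high, on the table beside the stand; origin at the centre of its underside
- seal_stone: Bystander: loose upright reddish seal stone, 26 x 26 x 60 mm, on the table beside the stand; origin at the centre of its underside
- paperweight: Bystander: loose dark wood paperweight bar lying flat, 190 x 32 x 22 mm, on the table beside the stand; origin at the centre of its underside
- water_bowl: Bystander: loose blue porcelain bowl, 100 mm across, 50 mm high, on the table beside the stand; origin at the centre of its underside
- ink_stick: Bystander: loose black ink stick lying flat, 90 x 22 x 12 mm, on the table beside the stand; origin at the centre of its underside
There are look-alikes about, which are no part of the job. Leave any black look-alike of the part that bears red_mid alone. Of the things shaped like the part that bears mark_spot, the brass one is meant.

How it is judged:
By the outcome, as a careful person would: the job done as asked, in the order asked, and still so for the second after the job is handed in, with the robot touching nothing.
It also fails if it takes over 48 s, if anything falls off the work surface, if the arm or the gripper's body presses on something with over 40 N, if the wrist force passes 120 N, or if a joint passes its speed limit or range.

## Robot

A 7-joint arm with a two-finger parallel gripper is mounted at the origin on the work surface. World frame = base frame: x ahead of the robot, y to its left, z up, the work surface at z = 0. Lengths are in m, angles in rad, forces in N, time in s.
With the tool pointing down it reaches from about 0.4 to 0.85 m from the base axis. Payload 4.5 kg.
Tool frame: the origin (TCP) lies on the centre line of the jaws, within the pads' length; the fingertips stand 25 mm ahead of it and the grasp point (between the pads) lies 6 mm ahead of it; z points along the fingers, y is the direction in which the jaws open and shut (so a half turn about z gives the same grasp; the last joint's range is limited). The gripper opens to 88 mm and grips with 3 to 60 N. Pads are 18 mm wide; open, the fingers measure 123 mm over their backs; the gripper's body (75 mm by 187 mm) begins 45 mm behind the grasp point.
Start: joints at [1.134, 0.689, -0.195, 1.565, 0.157, 0.902, -0.215], TCP at [0.284, -0.557, 0.264] pointing down, gripper open.
Joint ranges: [-3.01, 3.01], [-0.46, 2.08], [-1.47, 1.51], [0.13, 2.56], [-1, 4.14], [0.04, 2.09], [-2.66, 2.66]. Speed limits (rad/s): [2.57, 2.57, 3.14, 3.14, 3.14, 3.14, 3.14].

## Interface

Orientations are given as a unit quaternion [x, y, z, w].
In Python, from plant import r, eyes gives the robot as it stands.
- The arm moves only by the tool servo_tool, never from a script. Its argument "deltas" is a list of rows, each an object of numbers: "dx", "dy", "dz": the shift along the tool's x, y, z in units of 60 mm (1.0 is 60 mm); "ax", "ay", "az": the turn, a rotation vector about the tool's x, y, z in units of 6 degrees (1.0 is 6 degrees); "hand": the finger opening in mm, from 0 to 88.1. A call has 1 to 10 rows; each row is the pose to reach, as a shift and turn from the pose commanded when the call began, along the tool's axes at that moment; what a row does not reach only later rows make up. A row lasts 1/8 s, in which the tool goes at most 62.5 mm and 10.7 degrees, less where a joint would pass 70% of its speed; a pose out of reach is approached as far as the arm can. A call with a gripper value outside its range is refused whole. The fingers move at their own pace and stop on an object; "newtons" is the grip in N (left out, the last holds). Time passes only in rows, so rows that repeat a pose let the fingers close. It gives the time, the measured TCP pose, the force and the opening at its end, in the units of the state.
- r.get_state(): the state, without advancing time (a new reading comes with each control period).
- eyes.snapshot(name): name is "scene" or "top" or "wrist"; returns (picture, depth): 400x640x3 uint8, red, green, blue; 400x640 float32, m along the optical axis (not along the pixel's ray), 0 where there is no reading.
- eyes.camera_model(name): a dict with "fx", "fy", "cx", "cy" (pixels), "k1" (the pictures are not rectified: a ray, as slopes to the right and down, at radius r is drawn at 1 + k1 r^2 times it, then the intrinsics apply), "pose" (4x4, takes a point from camera to world coordinates). Camera axes: x right, y up, looking along -z (the intrinsics and any distortion apply to the point x, -y, -z); pixel columns grow to the right and rows downward; lengths in m; the calibration is good to about 2 mm. A picture is of the moment at which its call begins: read the wrist's pose just before it. camera_model takes no time and is no camera call; for the wrist camera it gives the pose at the moment of the call.
- r.finish_job(): hands the job in, once; it reports no verdict.
The state is a dict: "clock": time; "q": joint angles; "qd": joint speeds; "joint_torque": joint torques, N m; "tool_pos": TCP position; "eef_rot": TCP orientation; "contact_force": force on the tool from outside, world axes, zero at the start; "moment": the same for the moment, N m; "opening": opening from 0.0 (shut) to 1.0 (fully open).
Only numpy, scipy, OpenCV 4.12 (cv2) and the standard library are available. Lean on these libraries where they do the work, as an engineer would, in place of code of your own. Each camera call takes 0.05 s, during which the arm holds its last target.

## Working session

There is one attempt and no reset: what is moved stays moved. The work goes in short steps, Python scripts to look and compute and a tool call to move; the robot and the scene stay as the last step left them, time stands still between calls to the robot, and variables do not carry over. Pictures are saved under pics/ and viewed, and the job is handed in when it is done.

Besides the shell and the picture viewer there is one more tool, called after "Call:" by a JSON object that holds its "api" and its "payload". servo_tool: Moves the arm, as the interface text tells. Its arguments: {"type":"object","properties":{"deltas":{"type":"array","items":{"type":"object","properties":{"dx":{"type":"number"},"dy":{"type":"number"},"dz":{"type":"number"},"ax":{"type":"number"},"ay":{"type":"number"},"az":{"type":"number"},"hand":{"type":"number"}}}},"newtons":{"type":"number"}},"required":["deltas"]}

```bash
mkdir -p pics; python3 - <<'E'
from plant import r, eyes
import cv2,numpy as np
for n in ["scene","top"]:
    p,d=eyes.snapshot(n); cv2.imwrite(f"pics/{n}0.png",p[:,:,::-1]); np.save(f"pics/{n}0.npy",d)
    m=eyes.camera_model(n); print(n,{k:(v if k!='pose' else np.round(v,3).tolist()) for k,v in m.items()})
print(r.get_state())
E
```

```text
scene {'fx': 388.6214009860077, 'fy': 388.6214009860077, 'cx': 322.3571475436322, 'cy': 201.80821131375242, 'k1': 0.012594286306811827, 'pose': [[0.078, -0.666, 0.742, 1.308], [0.997, 0.039, -0.07, -0.064], [0.018, 0.745, 0.667, 0.796], [0.0, 0.0, 0.0, 1.0]]}
top {'fx': 490.5795690836415, 'fy': 490.5795690836415, 'cx': 321.36682938130696, 'cy': 194.27854911288287, 'k1': -0.08243818789694897, 'pose': [[0.029, 0.997, -0.076, 0.452], [-1.0, 0.03, 0.005, 0.015], [0.007, 0.076, 0.997, 1.426], [0.0, 0.0, 0.0, 1.0]]}
{'clock': 0.1, 'q': array([ 1.13381056,  0.68989535, -0.19455099,  1.56620688,  0.15731132,
        0.9025083 , -0.21511124]), 'qd': array([ 1.94274488e-03, -1.60864993e-03, -2.93036760e-04, -6.97666432e-04,
       -6.28551817e-05,  1.23428637e-03,  1.74702860e-03]), 'joint_torque': array([-2.79492291e-03, -5.28503680e+01, -1.27135735e+00, -1.53839314e+01,
       -5.25608473e-02,  1.99877526e-03,  4.65710832e-05]), 'tool_pos': array([ 0.28323513, -0.55656211,  0.2630028 ]), 'eef_rot': array([ 9.72411750e-01,  2.33269648e-01, -2.41594994e-04, -7.75205385e-04]), 'contact_force': array([-0.29285083, -0.41427235,  0.40187029]), 'moment': array([-0.03433319,  0.01224624, -0.01570963]), 'opening': 1.0017745741256523}
```

View pics/top0.png

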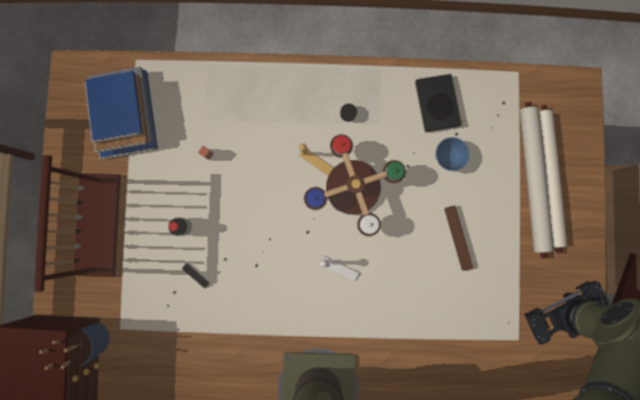

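View pics/scene0.png

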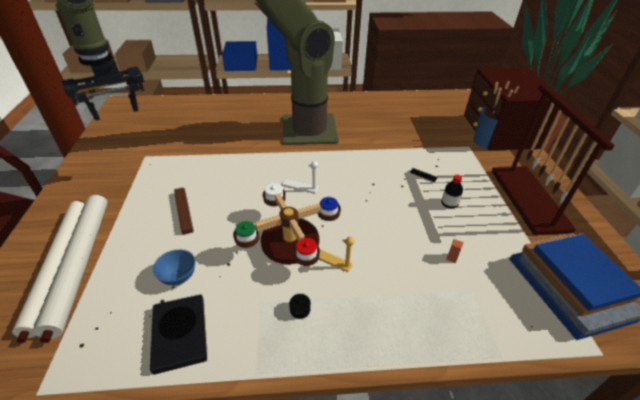

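```bash
python3 - <<'E'
import cv2
p=cv2.imread("pics/top0.png")
cv2.imwrite("pics/top0c.png",cv2.resize(p[90:290,190:390],None,fx=3,fy=3,interpolation=cv2.INTER_CUBIC))
E
```

```text
(no output)
```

View pics/top0c.png

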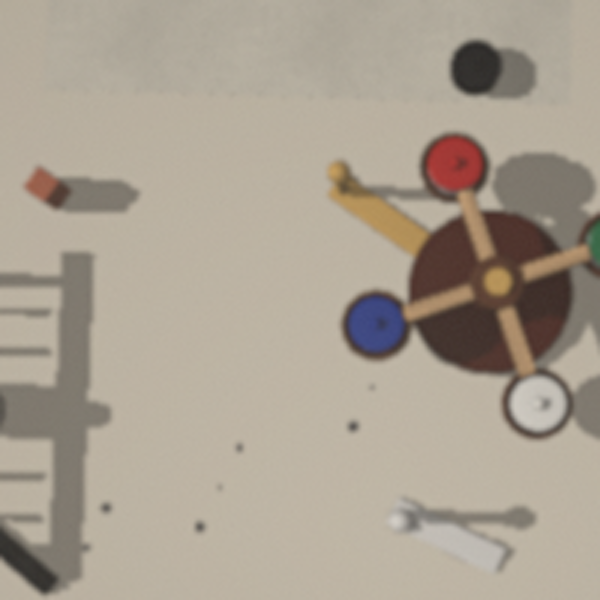

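The top view shows the stand's hub at about (356,184), the red pot at (341,145) and the brass post at (303,147). The silver marker at (324,262) is a look-alike. I'll work these out in world coordinates.

```bash
cat > h.py <<'E'
import numpy as np, cv2
from plant import r, eyes
def ray(m,u,v):
    x=(u-m['cx'])/m['fx'];y=(v-m['cy'])/m['fy']
    xs,ys=x,y
    for _ in range(20):
        k=1+m['k1']*(xs*xs+ys*ys); xs,ys=x/k,y/k
    P=np.array(m['pose']); return P[:3,3],P[:3,:3]@np.array([xs,-ys,-1])
def at(m,u,v,z):
    o,d=ray(m,u,v); return o+d*(z-o[2])/d[2]
def proj(m,X):
    P=np.array(m['pose']); c=P[:3,:3].T@(np.array(X)-P[:3,3]); x=c[0]/-c[2];y=-c[1]/-c[2]
    k=1+m['k1']*(x*x+y*y); return np.array([m['cx']+m['fx']*x*k,m['cy']+m['fy']*y*k])
def c2p(x,y,x0=190,y0=90,s=3): return x0+(x+.5)/s-.5, y0+(y+.5)/s-.5
E
python3 - <<'E'
from h import *
m=eyes.camera_model("top")
pts={'hub':(498,281,.116),'red':(455,165,.105),'blue':(377,324,.105),'white':(538,404,.105),'post':(338,171,.111),'foot':(491,292,.022),'stripfar':(341,193,.0),'stripnear':(416,245,0.)}
for n,(x,y,z) in pts.items(): print(n,at(m,*c2p(x,y),z).round(4))
h=at(m,*c2p(498,281),.116)
for n in ['red','blue','white','post']:
    v=at(m,*c2p(*pts[n][:2]),pts[n][2])-h; print(n,np.hypot(v[0],v[1]).round(4),np.degrees(np.arctan2(v[1],v[0])).round(2))
p=cv2.imread('pics/top0.png'); hsv=cv2.cvtColor(p,cv2.COLOR_BGR2HSV)
for n,(x,y,z) in pts.items(): pass
E
```

```text
hub [ 0.5834 -0.0823  0.116 ]
red [ 0.6892 -0.0415  0.105 ]
blue [0.5424 0.0249 0.105 ]
white [ 0.4748 -0.1217  0.105 ]
post [0.6794 0.0643 0.111 ]
foot [ 0.5821 -0.0828  0.022 ]
stripfar [0.677  0.0648 0.    ]
stripnear [ 0.628 -0.01   0.   ]
red 0.1133 21.07
blue 0.1147 110.95
white 0.1156 -160.05
post 0.1752 56.78
```

```bash
cat >> h.py <<'E'
from scipy.spatial.transform import Rotation as Ro
C=np.array([.5825,-.082])
def plan(p,ang):  # to world p, tool x heading ang deg, pointing down
    s=r.get_state(); R=Ro.from_quat(s['eef_rot']); a=np.radians(ang)
    T=Ro.from_matrix(np.array([[np.cos(a),np.sin(a),0],[np.sin(a),-np.cos(a),0],[0,0,-1]]))
    return (R.inv().apply(np.array(p)-s['tool_pos'])/.06).round(3),((R.inv()*T).as_rotvec(degrees=True)/6).round(3)
def fing(th,rad,gap): # th: white arm angle
    a=np.radians(th); e=np.array([np.cos(a),np.sin(a)]); t=np.array([-e[1],e[0]])
    return C+rad*e-(.0245+gap)*t
E
python3 - <<'E'
from h import *
p=fing(200.6,.055,.015); print(p, plan([*p,.2],20.6))
E
```

```text
[ 0.51711898 -0.06437694] (array([ 7.195, -5.54 ,  1.058]), array([-0.015,  0.002,  1.063]))
```

Call:
{"api": "servo_tool", "payload": {"deltas": [{"dx":0.4,"dy":-0.3,"dz":0,"hand":0},{"dx":1.2,"dy":-0.92,"dz":0,"hand":0},{"dx":2.0,"dy":-1.54,"dz":0,"az":0.2,"hand":0},{"dx":2.8,"dy":-2.16,"dz":0,"az":0.4,"hand":0},{"dx":3.6,"dy":-2.77,"dz":0.1,"az":0.6,"hand":0},{"dx":4.4,"dy":-3.39,"dz":0.2,"az":0.8,"hand":0},{"dx":5.2,"dy":-4.0,"dz":0.4,"az":1.0,"hand":0},{"dx":6.0,"dy":-4.62,"dz":0.6,"az":1.06,"hand":0},{"dx":6.7,"dy":-5.16,"dz":0.8,"az":1.06,"hand":0},{"dx":7.2,"dy":-5.54,"dz":0.9,"az":1.06,"hand":0}], "newtons": 20}}

```text
schema error: expected keys dx, dy, dz, ax, ay, az, hand
```

```bash
python3 - <<'E'
from h import *
for n in ["wrist","scene","top"]:
    p,d=eyes.snapshot(n); cv2.imwrite(f"pics/{n}1.png",p[:,:,::-1])
s=r.get_state(); print(s['clock'],s['tool_pos'],s['opening'],s['contact_force'],s['q'])
p=fing(200.6,.055,.015); print(p, plan([*p,.105],20.6))
E
```

```text
0.25 [ 0.28338668 -0.55680108  0.26334703] 1.0016636319678227 [-1.3120682  -0.66462793  0.1320564 ] [ 1.13378337  0.68954677 -0.19454357  1.56573134  0.15731128  0.90248213
 -0.21512186]
[ 0.51711898 -0.06437694] (array([ 7.195, -5.545,  2.643]), array([-7.000e-03,  1.000e-03,  1.063e+00]))
```

View pics/wrist1.png

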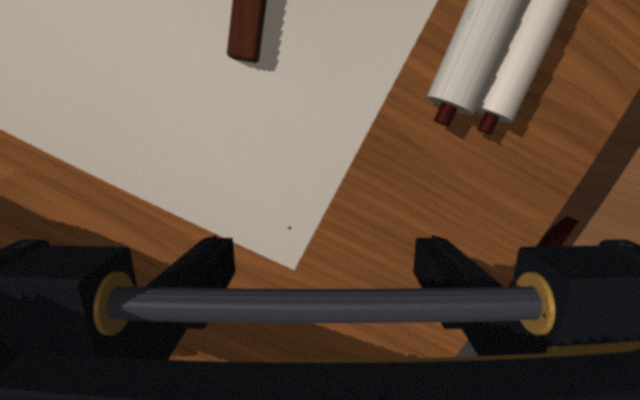

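View pics/top1.png

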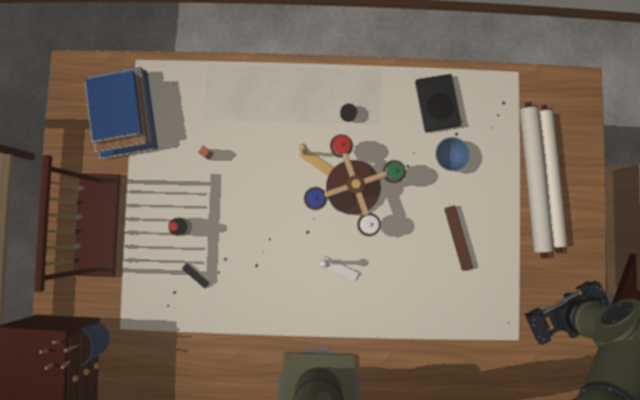

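View pics/scene1.png

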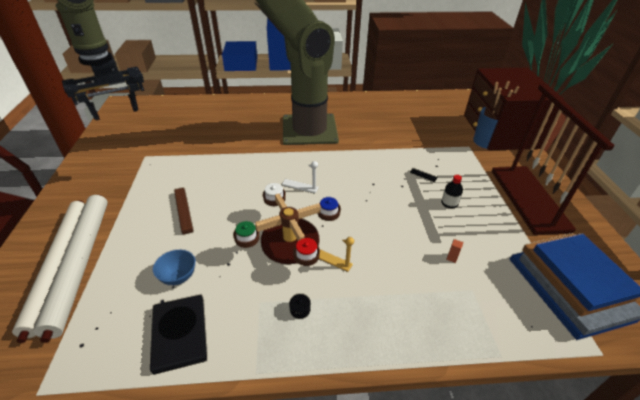

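The call was refused because every key is needed. Nothing moved, and the pictures show the scene unchanged. Repeating it with all the keys.

Call:
{"api": "servo_tool", "payload": {"deltas": [{"dx":0.4,"dy":-0.3,"dz":0,"ax":0,"ay":0,"az":0,"hand":0},{"dx":1.2,"dy":-0.92,"dz":0,"ax":0,"ay":0,"az":0,"hand":0},{"dx":2.0,"dy":-1.54,"dz":0,"ax":0,"ay":0,"az":0.2,"hand":0},{"dx":2.8,"dy":-2.16,"dz":0,"ax":0,"ay":0,"az":0.4,"hand":0},{"dx":3.6,"dy":-2.77,"dz":0.1,"ax":0,"ay":0,"az":0.6,"hand":0},{"dx":4.4,"dy":-3.39,"dz":0.2,"ax":0,"ay":0,"az":0.8,"hand":0},{"dx":5.2,"dy":-4.0,"dz":0.4,"ax":0,"ay":0,"az":1.0,"hand":0},{"dx":6.0,"dy":-4.62,"dz":0.6,"ax":0,"ay":0,"az":1.06,"hand":0},{"dx":6.7,"dy":-5.16,"dz":0.8,"ax":0,"ay":0,"az":1.06,"hand":0},{"dx":7.2,"dy":-5.54,"dz":0.9,"ax":0,"ay":0,"az":1.06,"hand":0}], "newtons": 20}}

```text
clock: 1.5
tool_pos: [0.5185, -0.0618, 0.2092]
eef_rot: [0.984, 0.18, 0.0, -0.0]
contact_force: [0.2, -0.2, -0.1]
opening: 0.008
```

```bash
python3 - <<'E'
from h import *
s=r.get_state()
p,d=eyes.snapshot("wrist"); cv2.imwrite(f"pics/wrist2.png",p[:,:,::-1])
m=eyes.camera_model("wrist"); np.save('pics/w2pose.npy',m['pose']);print({k:v for k,v in m.items()})
p,d=eyes.snapshot("top"); cv2.imwrite(f"pics/top2.png",p[:,:,::-1])
s=r.get_state(); print(s['clock'],s['tool_pos'],s['opening'],s['contact_force'],s['q'])
p=fing(200.6,.055,.015); print(p, plan([*p,.105],20.6))
E
```

```text
{'fx': 326.2449752117042, 'fy': 326.2449752117042, 'cx': 323.8689131417801, 'cy': 200.75426217927114, 'k1': -0.06575232307061853, 'pose': array([[ 0.36191102,  0.90044907,  0.24127137,  0.58263281],
       [-0.93220258,  0.35077831,  0.08917917, -0.03269262],
       [-0.00433146, -0.25718872,  0.96635149,  0.3292455 ],
       [ 0.        ,  0.        ,  0.        ,  1.        ]])}
1.6 [ 0.5196435  -0.05900477  0.20913549] 0.010819904143926909 [-0.58926894 -1.17775924  1.6203556 ] [ 0.07840721  0.63511802 -0.08315126  1.93269105  0.08433185  0.57582214
 -1.26169206]
[ 0.51711898 -0.06437694] (array([-0.076,  0.073,  1.735]), array([-0.026, -0.023,  0.085]))
```

View pics/wrist2.png

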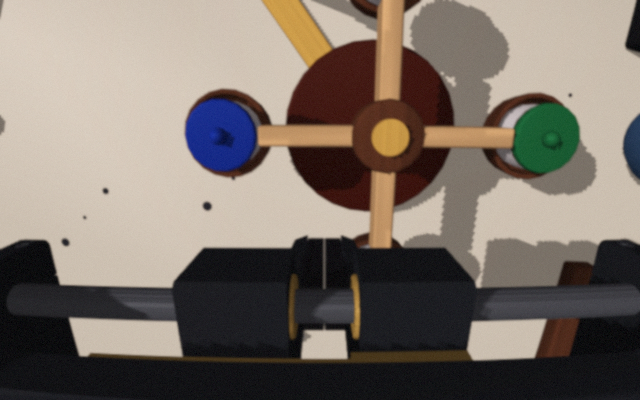

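View pics/top2.png

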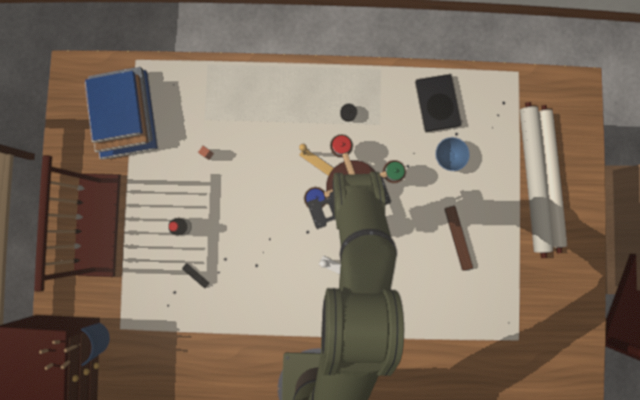

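The wrist view shows the hub at (390,137), the blue and green pots at (222,135) and (545,138), and the white arm running down at x≈381. The closed fingers sit in the gap to its left. I'll cross-check the hub position and arm angle from this camera.

```bash
python3 - <<'E'
from h import *
m=eyes.camera_model("wrist"); m['pose']=np.load('pics/w2pose.npy')
print('hub',at(m,390,137,.116).round(4))
a=at(m,270,135.5,.108);b=at(m,505,137.5,.108);c=at(m,381,245,.108);d=at(m,391.5,5,.108)
for u,v in((a,b),(c,d)): w=u-v if u is a else v-u; print(np.degrees(np.arctan2(w[1],w[0])))
print('brass', *[at(m,x,y,.0).round(4) for x,y in((282,0),(318,55))])
s=r.get_state(); print(s['tool_pos'],plan([*fing(200.6,.055,.015),.105],20.6))
E
```

```text
hub [ 0.5846 -0.0767  0.116 ]
111.05809128816787
21.143839582177026
brass [0.6645 0.0419 0.    ] [ 0.6313 -0.0063  0.    ]
[ 0.5196435  -0.05900477  0.20913549] (array([-0.076,  0.073,  1.735]), array([-0.026, -0.023,  0.085]))
```

Call:
{"api": "servo_tool", "payload": {"deltas": [{"dx":0,"dy":0,"dz":0,"ax":0,"ay":0,"az":0,"hand":0},{"dx":0,"dy":0,"dz":0.3,"ax":0,"ay":0,"az":0,"hand":0},{"dx":0,"dy":0,"dz":0.7,"ax":0,"ay":0,"az":0,"hand":0},{"dx":0,"dy":0,"dz":0.8,"ax":0,"ay":0,"az":0,"hand":0},{"dx":0,"dy":0,"dz":0.8,"ax":0,"ay":0,"az":0,"hand":0}]}}

```text
clock: 2.22
tool_pos: [0.5175, -0.0659, 0.1619]
eef_rot: [0.984, 0.178, -0.0, 0.0]
contact_force: [-0.5, -0.3, 1.0]
opening: 0.004
```

```bash
python3 - <<'E'
from h import *
m=eyes.camera_model("wrist")
p,d=eyes.snapshot("wrist"); cv2.imwrite(f"pics/wrist3.png",p[:,:,::-1])
np.save('pics/w3pose.npy',m['pose'])
s=r.get_state(); print(s['clock'],s['tool_pos'],s['opening'],s['contact_force'])
print(plan([*fing(200.6,.055,.015),.105],20.6))
E
```

```text
2.275 [ 0.51789655 -0.06570017  0.16230512] 0.0042250577788351005 [-0.30762511 -0.38965704 -0.43768976]
(array([-0.005, -0.026,  0.955]), array([ 0.007, -0.005, -0.01 ]))
```

View pics/wrist3.png

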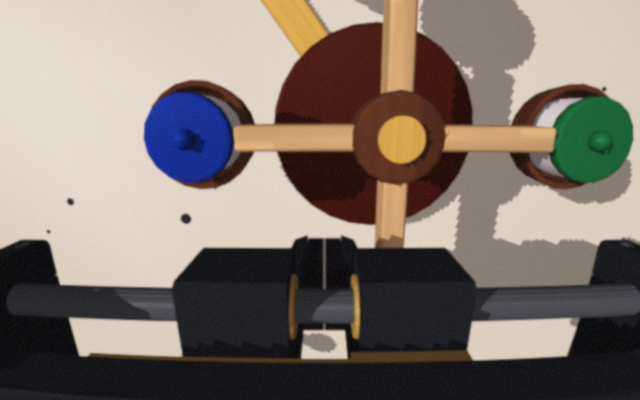

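```bash
python3 - <<'E'
from h import *
m=eyes.camera_model("wrist")
print('hub',at(m,402,139,.116).round(4))
a=at(m,240,138,.108);b=at(m,550,139,.108);c=at(m,390,245,.108);d=at(m,399.5,5,.108)
for u,v in((a,b),(d,c)): w=u-v; print(np.degrees(np.arctan2(w[1],w[0])))
h=at(m,402,139,.116)[:2]
for x,y in((265,3),(282,3),(300,3),(302,53),(315,45),(328,37)):
  q=at(m,x,y,0.003)[:2]; print(q, np.degrees(np.arctan2(*(q-h)[::-1])))
s=r.get_state(); R=Ro.from_quat(s['eef_rot']).as_matrix()
v=np.r_[c[:2]-s['tool_pos'][:2],0]; print('arm pt in tool', R.T@v, 'heading',np.degrees(np.arctan2(R[1,0],R[0,0])))
E
```

```text
hub [ 0.5823 -0.0838  0.116 ]
110.75240884246298
21.14444008279989
[0.64317833 0.03042288] 61.929559891091365
[0.64770735 0.01790076] 57.238109315948655
[0.6525479  0.00469826] 51.54111866737341
[ 0.61812163 -0.00941486] 64.26484142159535
[ 0.62743394 -0.01707351] 55.90216249908718
[ 0.63669444 -0.0246475 ] 47.3748834960533
arm pt in tool [-7.04172007e-03  3.82301640e-02  2.29595509e-05] heading 20.537163076560123
```

Hub at (0.5823, -0.0838) and arms at about 20.9°, which agrees with the top camera. The finger is 14 mm clear of the arm, so I'm descending.

Call:
{"api": "servo_tool", "payload": {"deltas": [{"dx":0,"dy":0,"dz":0.3,"ax":0,"ay":0,"az":0,"hand":0},{"dx":0,"dy":0,"dz":0.65,"ax":0,"ay":0,"az":0,"hand":0},{"dx":0,"dy":0,"dz":0.9,"ax":0,"ay":0,"az":0,"hand":0},{"dx":0,"dy":0,"dz":0.95,"ax":0,"ay":0,"az":0,"hand":0},{"dx":0,"dy":0.06,"dz":0.95,"ax":0,"ay":0,"az":0,"hand":0},{"dx":0,"dy":0.12,"dz":0.95,"ax":0,"ay":0,"az":0,"hand":0},{"dx":0,"dy":0.15,"dz":0.95,"ax":0,"ay":0,"az":0,"hand":0},{"dx":0,"dy":0.15,"dz":0.95,"ax":0,"ay":0,"az":0,"hand":0}]}}

```text
clock: 3.28
tool_pos: [0.5211, -0.0736, 0.105]
eef_rot: [0.984, 0.179, 0.0, 0.0]
contact_force: [-0.2, 0.1, -0.0]
opening: 0.006
```

```bash
cat >> h.py <<'E'
C=np.array([.5823,-.083])
E
python3 - <<'E'
from h import *
s=r.get_state(); print(s['clock'],s['tool_pos'],s['opening'],s['contact_force'])
p=s['tool_pos'][:2]; w=p-C; print(np.hypot(*w),np.degrees(np.arctan2(w[1],w[0]))%360)
# arc targets with arm angle rising, tool contact gap 0
for d in (0,6,12,18,24,30,33,36):
    th=200.9+d; print(d,plan([*fing(th,.055,0),.105],th-180))
E
```

```text
3.275 [ 0.52113884 -0.07356951  0.10501699] 0.005645619736004128 [-0.15796157  0.06036131 -0.01734808]
0.06188393602215741 171.23455001054015
0 (array([-0.02 ,  0.102,  0.   ]), array([ 0.004, -0.006, -0.053]))
6 (array([-0.057,  0.201,  0.   ]), array([ 0.004, -0.005, -1.053]))
12 (array([-0.084,  0.302,  0.   ]), array([ 0.005, -0.005, -2.053]))
18 (array([-0.1  ,  0.406,  0.   ]), array([ 0.005, -0.005, -3.053]))
24 (array([-0.104,  0.511,  0.   ]), array([ 0.005, -0.005, -4.053]))
30 (array([-0.098,  0.616,  0.   ]), array([ 5.000e-03, -4.000e-03, -5.053e+00]))
33 (array([-0.091,  0.668,  0.001]), array([ 5.000e-03, -4.000e-03, -5.553e+00]))
36 (array([-0.081,  0.719,  0.001]), array([ 6.000e-03, -4.000e-03, -6.053e+00]))
```

Call:
{"api": "servo_tool", "payload": {"deltas": [{"dx":-0.01,"dy":0.05,"dz":0,"ax":0,"ay":0,"az":-0.03,"hand":0},{"dx":-0.02,"dy":0.1,"dz":0,"ax":0,"ay":0,"az":-0.06,"hand":0},{"dx":-0.03,"dy":0.135,"dz":0,"ax":0,"ay":0,"az":-0.35,"hand":0},{"dx":-0.045,"dy":0.17,"dz":0,"ax":0,"ay":0,"az":-0.7,"hand":0},{"dx":-0.057,"dy":0.2,"dz":0,"ax":0,"ay":0,"az":-1.05,"hand":0},{"dx":-0.068,"dy":0.235,"dz":0,"ax":0,"ay":0,"az":-1.4,"hand":0},{"dx":-0.077,"dy":0.27,"dz":0,"ax":0,"ay":0,"az":-1.7,"hand":0},{"dx":-0.084,"dy":0.3,"dz":0,"ax":0,"ay":0,"az":-2.05,"hand":0},{"dx":-0.09,"dy":0.325,"dz":0,"ax":0,"ay":0,"az":-2.3,"hand":0},{"dx":-0.09,"dy":0.325,"dz":0,"ax":0,"ay":0,"az":-2.3,"hand":0}]}}

```text
clock: 4.53
tool_pos: [0.5228, -0.0939, 0.1047]
eef_rot: [0.955, 0.296, 0.0, 0.0]
contact_force: [-1.6, 1.0, -0.3]
opening: 0.004
```

```bash
python3 - <<'E'
from h import *
m=eyes.camera_model("wrist")
p,d=eyes.snapshot("wrist"); cv2.imwrite(f"pics/wrist4.png",p[:,:,::-1]); np.save('pics/w4pose.npy',m['pose'])
p,d=eyes.snapshot("scene"); cv2.imwrite(f"pics/scene4.png",p[:,:,::-1])
s=r.get_state(); print(s['clock'],s['tool_pos'],s['opening'],s['contact_force'])
for dd in (12,13,14,15,18,24,30,33,36):
    th=200.9+dd; print(dd,plan([*fing(th,.055,0),.105],th-180))
E
```

```text
4.625 [ 0.52283436 -0.09384637  0.10473062] 0.00716859774760037 [-0.28489862  0.45047004 -0.28174478]
12 (array([ 0.014, -0.021, -0.005]), array([0.006, 0.001, 0.247]))
13 (array([ 0.007, -0.006, -0.004]), array([0.006, 0.001, 0.081]))
14 (array([-0.   ,  0.01 , -0.004]), array([ 0.006,  0.001, -0.086]))
15 (array([-0.007,  0.027, -0.004]), array([ 0.006,  0.001, -0.253]))
18 (array([-0.026,  0.076, -0.004]), array([ 0.006,  0.001, -0.753]))
24 (array([-0.056,  0.176, -0.004]), array([ 6.000e-03,  1.000e-03, -1.753e+00]))
30 (array([-0.075,  0.28 , -0.004]), array([ 6.000e-03,  2.000e-03, -2.753e+00]))
33 (array([-0.08 ,  0.332, -0.004]), array([ 6.000e-03,  2.000e-03, -3.253e+00]))
36 (array([-0.083,  0.384, -0.004]), array([ 6.000e-03,  2.000e-03, -3.753e+00]))
```

View pics/wrist4.png

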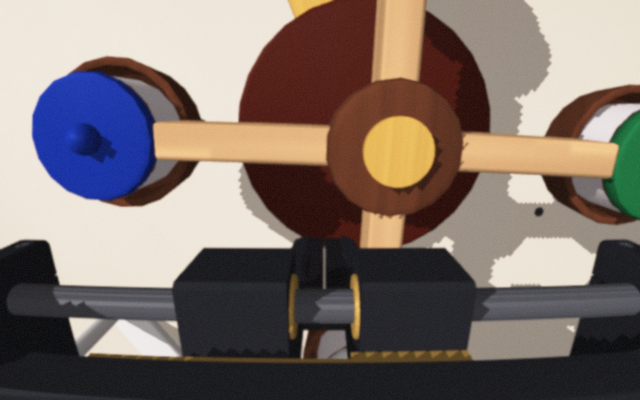

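View pics/scene4.png

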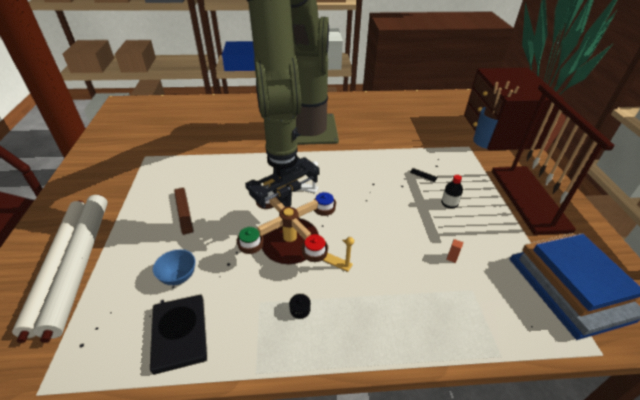

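The wheel is turning: in the scene view the red pot moved to (315,245). The wrist view puts the hub at (399,152), with the blue/green arm slightly tilted. Measuring the angle.

```bash
python3 - <<'E'
from h import *
m=eyes.camera_model("wrist"); m['pose']=np.load('pics/w4pose.npy')
print('hub',at(m,399,152,.116).round(4))
# arm edges: left arm at x=160: 122..160 ; x=320: 124..164 ; right x=470:134..174 ; x=610: 141..178
a=at(m,165,140,.108);b=at(m,600,158.5,.108);c=at(m,381,245,.108);d=at(m,401,5,.108)
for u,v in((a,b),(d,c)): w=u-v; print(np.degrees(np.arctan2(w[1],w[0])))
E
```

```text
hub [ 0.5815 -0.084   0.116 ]
122.3024452641212
32.29762469417492
```

Call:
{"api": "servo_tool", "payload": {"deltas": [{"dx":-0.005,"dy":0.02,"dz":0,"ax":0,"ay":0,"az":0,"hand":0},{"dx":-0.017,"dy":0.05,"dz":0,"ax":0,"ay":0,"az":-0.2,"hand":0},{"dx":-0.028,"dy":0.085,"dz":0,"ax":0,"ay":0,"az":-0.5,"hand":0},{"dx":-0.04,"dy":0.12,"dz":0,"ax":0,"ay":0,"az":-0.85,"hand":0},{"dx":-0.05,"dy":0.155,"dz":0,"ax":0,"ay":0,"az":-1.2,"hand":0},{"dx":-0.058,"dy":0.19,"dz":0,"ax":0,"ay":0,"az":-1.55,"hand":0},{"dx":-0.065,"dy":0.225,"dz":0,"ax":0,"ay":0,"az":-1.9,"hand":0},{"dx":-0.073,"dy":0.26,"dz":0,"ax":0,"ay":0,"az":-2.25,"hand":0},{"dx":-0.076,"dy":0.285,"dz":0,"ax":0,"ay":0,"az":-2.5,"hand":0},{"dx":-0.076,"dy":0.285,"dz":0,"ax":0,"ay":0,"az":-2.5,"hand":0}]}}

```text
clock: 5.88
tool_pos: [0.5288, -0.1105, 0.1047]
eef_rot: [0.908, 0.418, 0.0, 0.0]
contact_force: [-0.5, 1.0, -0.2]
opening: 0.002
```

```bash
python3 - <<'E'
from h import *
m=eyes.camera_model("wrist")
p,d=eyes.snapshot("wrist"); cv2.imwrite(f"pics/wrist5.png",p[:,:,::-1]); np.save('pics/w5pose.npy',m['pose'])
p,d=eyes.snapshot("top"); cv2.imwrite(f"pics/top5.png",p[:,:,::-1])
cv2.imwrite("pics/top5c.png",cv2.resize(p[90:290,240:440,::-1],None,fx=3,fy=3,interpolation=cv2.INTER_CUBIC))
s=r.get_state(); print(s['clock'],s['tool_pos'],s['opening'],s['contact_force'])
for dd in (28,29,30,31,32,33,34,36,37,38,39,40):
    th=200.9+dd; print(dd,plan([*fing(th,.055,0),.105],th-180))
E
```

```text
5.975 [ 0.52879257 -0.11055364  0.10474761] 0.005497360669632328 [-0.28445936  1.22400926 -0.67409467]
28 (array([ 0.016, -0.038, -0.004]), array([0.007, 0.002, 0.081]))
29 (array([ 0.009, -0.022, -0.004]), array([ 0.007,  0.002, -0.086]))
30 (array([ 0.002, -0.006, -0.004]), array([ 0.006,  0.002, -0.253]))
31 (array([-0.005,  0.01 , -0.004]), array([ 0.006,  0.002, -0.419]))
32 (array([-0.011,  0.027, -0.004]), array([ 0.006,  0.002, -0.586]))
33 (array([-0.017,  0.043, -0.004]), array([ 0.006,  0.002, -0.753]))
34 (array([-0.023,  0.06 , -0.004]), array([ 0.006,  0.002, -0.919]))
36 (array([-0.033,  0.093, -0.004]), array([ 0.006,  0.002, -1.253]))
37 (array([-0.038,  0.11 , -0.004]), array([ 0.006,  0.002, -1.419]))
38 (array([-0.042,  0.127, -0.004]), array([ 0.006,  0.002, -1.586]))
39 (array([-0.047,  0.144, -0.004]), array([ 0.006,  0.003, -1.753]))
40 (array([-0.051,  0.161, -0.004]), array([ 0.006,  0.003, -1.919]))
```

View pics/wrist5.png

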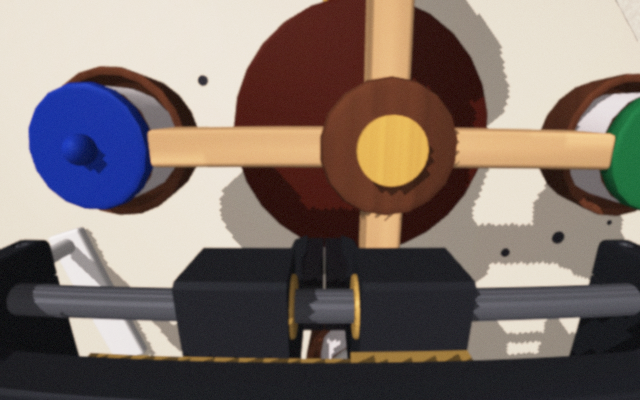

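View pics/top5c.png

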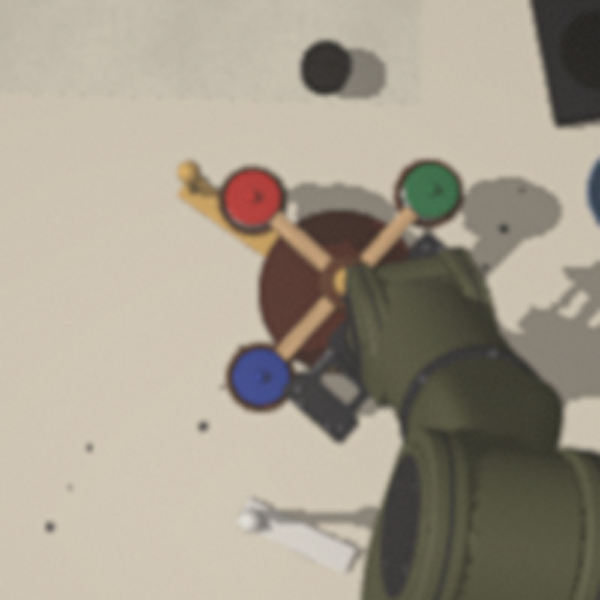

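The top view now has red at (252,197), the brass post at (188,171), blue at (262,377) and green at (431,191) in the crop. Red is a few degrees short.

```bash
python3 - <<'E'
from h import *
mt=eyes.camera_model("top")
f=lambda x,y,z: at(mt,*c2p(x,y,240),z)[:2]
red,post,blue,green=f(252,197,.105),f(188,171,.111),f(262,377,.105),f(431,191,.105)
c=(blue+green)/2; print('centre from pots',c)
for cc in (c,np.array([.5825,-.0825])):
  print([round(float(np.degrees(np.arctan2(*(q-cc)[::-1]))),2) for q in (red,blue,green,post)], np.hypot(*(red-cc)),np.hypot(*(post-cc)))
m=eyes.camera_model("wrist"); m['pose']=np.load('pics/w5pose.npy')
print('hub',at(m,392,152,.116).round(4))
a=at(m,160,146,.108);b=at(m,600,150,.108);c=at(m,380.5,245,.108);d=at(m,389,5,.108)
for u,v in((a,b),(d,c)): w=u-v; print(np.degrees(np.arctan2(w[1],w[0])))
E
```

```text
centre from pots [ 0.58233849 -0.08228705]
[49.18, 139.37, -40.63, 56.48] 0.11633660665448298 0.17578997847114833
[49.31, 139.34, -40.6, 56.56] 0.11639248293508575 0.17587850827201057
hub [ 0.5811 -0.0842  0.116 ]
139.19173045662293
49.858279599209965
```

Call:
{"api": "servo_tool", "payload": {"deltas": [{"dx":-0.006,"dy":0.02,"dz":0,"ax":0,"ay":0,"az":-0.15,"hand":0},{"dx":-0.014,"dy":0.04,"dz":0,"ax":0,"ay":0,"az":-0.4,"hand":0},{"dx":-0.022,"dy":0.06,"dz":0,"ax":0,"ay":0,"az":-0.6,"hand":0},{"dx":-0.028,"dy":0.08,"dz":0,"ax":0,"ay":0,"az":-0.8,"hand":0},{"dx":-0.034,"dy":0.095,"dz":0,"ax":0,"ay":0,"az":-1.0,"hand":0},{"dx":-0.034,"dy":0.095,"dz":0,"ax":0,"ay":0,"az":-1.0,"hand":0}]}}

```text
clock: 6.72
tool_pos: [0.5317, -0.1157, 0.1047]
eef_rot: [0.885, 0.465, -0.0, 0.0]
contact_force: [-2.0, 0.5, 0.5]
opening: 0.002
```

```bash
python3 - <<'E'
from h import *
m=eyes.camera_model("wrist")
p,d=eyes.snapshot("wrist"); cv2.imwrite(f"pics/wrist6.png",p[:,:,::-1]); np.save('pics/w6pose.npy',m['pose'])
p,d=eyes.snapshot("top")
cv2.imwrite("pics/top6c.png",cv2.resize(p[110:235,260:410,::-1],None,fx=5,fy=4.8,interpolation=cv2.INTER_CUBIC))
cv2.imwrite("pics/top6c.png",cv2.resize(p[110:230,260:410,::-1],None,fx=5,fy=5,interpolation=cv2.INTER_CUBIC))
p,d=eyes.snapshot("scene"); cv2.imwrite("pics/scene6c.png",cv2.resize(p[170:290,220:380,::-1],None,fx=5,fy=5,interpolation=cv2.INTER_CUBIC))
s=r.get_state(); print(s['clock'],s['tool_pos'],s['opening'],s['contact_force'])
E
```

```text
6.875 [ 0.53165263 -0.11574086  0.10469758] 0.006430022761753696 [-1.81954669 -0.30525125  0.13374702]
```

View pics/wrist6.png

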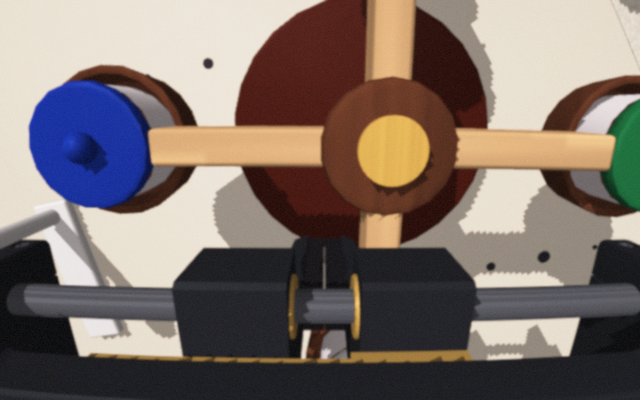

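View pics/top6c.png

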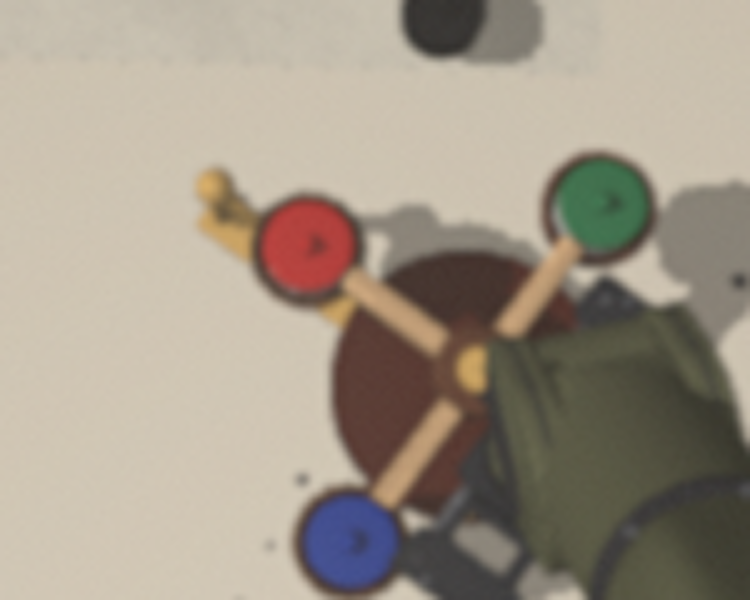

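View pics/scene6c.png

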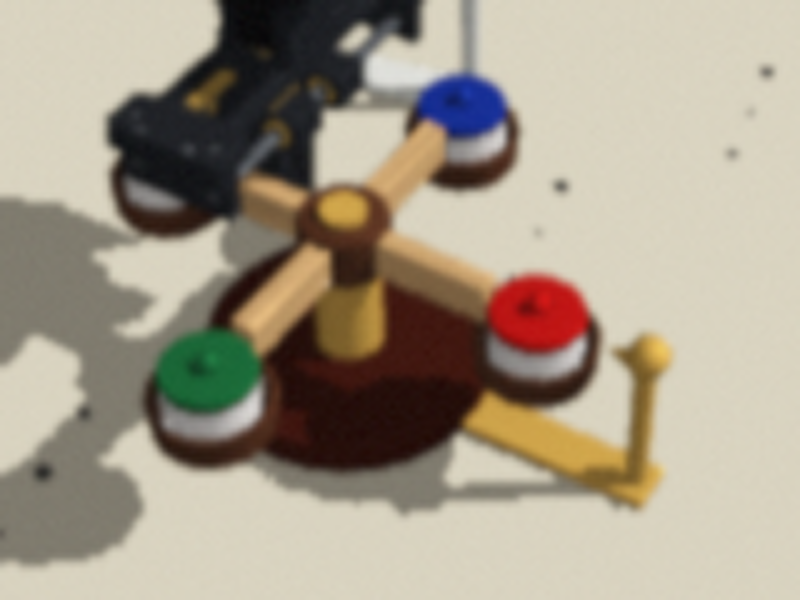

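```bash
python3 - <<'E'
from h import *
mt=eyes.camera_model("top"); ms=eyes.camera_model("scene")
C2=np.array([.5825,-.0825])
A=lambda q,c=C2: round(float(np.degrees(np.arctan2(*(q-c)[::-1]))),2)
f=lambda x,y,z: at(mt,*c2p(x,y,260,110,5),z)[:2]
red,post,blue,green=f(307,247,.106),f(214,185,.107),f(350,542,.106),f(600,206,.106)
print('top red,blue,green,post',A(red),A(blue),A(green),A(post),(blue+green)/2)
g=lambda x,y,z: at(ms,*c2p(x,y,220,170,5),z)[:2]
hub=g(343,208,.116); red,post,blue,green=g(539,308,.108),g(652,355,.107),g(463,102,.108),g(207,365,.108)
print('scene hub',hub,(blue+green)/2,'ang',A(red,hub),A(blue,hub),A(green,hub),A(post,hub), np.hypot(*(post-hub)),np.hypot(*(red-hub)))
m=eyes.camera_model("wrist"); m['pose']=np.load('pics/w6pose.npy')
a=at(m,160,146,.108);b=at(m,600,151,.108);c=at(m,380.5,245,.108);d=at(m,390,5,.108)
for u,v in((a,b),(d,c)): w=u-v; print('wrist',np.degrees(np.arctan2(w[1],w[0])))
p=cv2.imread('pics/top0.png'); cv2.imwrite('pics/strip_t.png',cv2.resize(p[135:185,290:350],None,fx=12,fy=12,interpolation=cv2.INTER_CUBIC))
p=cv2.imread('pics/scene0.png'); cv2.imwrite('pics/strip_s.png',cv2.resize(p[225:280,300:370],None,fx=10,fy=10,interpolation=cv2.INTER_CUBIC))
E
```

```text
top red,blue,green,post 55.49 144.31 -34.41 56.32 [ 0.5820804  -0.08064868]
scene hub [ 0.58247096 -0.08238939] [ 0.58572742 -0.08198588] ang 53.97 143.41 -34.36 55.02 0.17799237965595632 0.11675930814083056
wrist 145.0615208469843
wrist 55.63645335127617
```

View pics/strip_t.png

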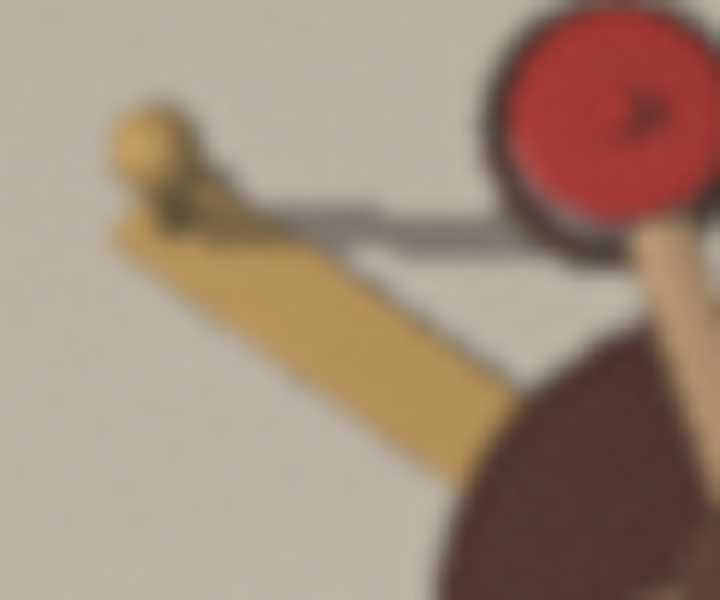

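View pics/strip_s.png

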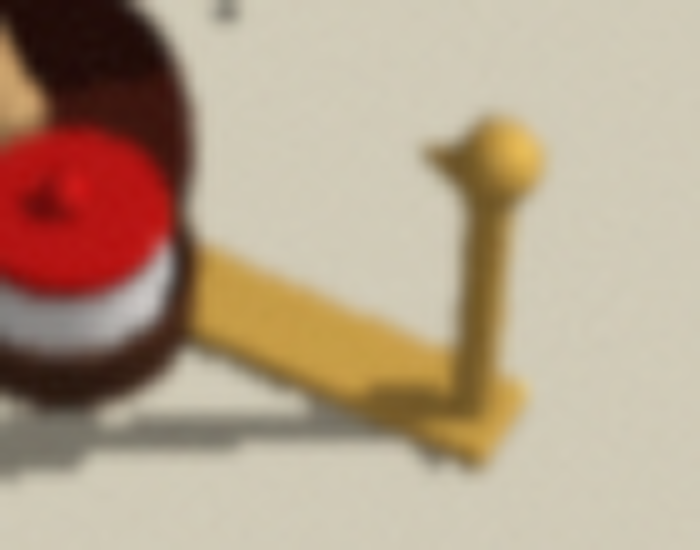

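```bash
python3 - <<'E'
from h import *
mt=eyes.camera_model("top"); ms=eyes.camera_model("scene")
C2=np.array([.5825,-.0825])
A=lambda w: round(float(np.degrees(np.arctan2(w[1],w[0]))),2)
f=lambda x,y,z=.003: at(mt,*c2p(x,y,290,135,12),z)[:2]
g=lambda x,y,z=.003: at(ms,*c2p(x,y,300,225,10),z)[:2]
def rep(n,a,b):
    w=a-b; u=w/np.hypot(*w); q=a-C2; print(n,'dir',A(w),'offset mm',1e3*(u[0]*q[1]-u[1]*q[0]))
rep('top low',f(125,243),f(455,487)); rep('top up',f(330,260),f(520,393))
rep('scene up',g(520,385),g(210,245)); rep('scene low',g(475,458),g(195,338))
for z in(.1,.104,.107): print('post ball',z,A(f(152,150,z)-C2),np.hypot(*(f(152,150,z)-C2)),A(g(504,157,z)-C2),np.hypot(*(g(504,157,z)-C2)),'tip',A(g(430,153,z)-C2),np.hypot(*(g(430,153,z)-C2)))
E
```

```text
top low dir 55.04 offset mm 15.0822194236062
top up dir 56.49 offset mm -14.93842412772041
scene up dir 55.43 offset mm 18.90497036993902
scene low dir 57.33 offset mm -14.269686245986804
post ball 0.1 56.46 0.176952987237556 57.3 0.17500541987264837 tip 54.58 0.1589411178435775
post ball 0.104 56.62 0.17644669116807374 56.18 0.17637423713103864 tip 53.39 0.16056460441150128
post ball 0.107 56.74 0.17606787229759704 55.35 0.17744455743931814 tip 52.51 0.1618268929762607
```

Call:
{"api": "servo_tool", "payload": {"deltas": [{"dx":-0.003,"dy":0.006,"dz":0,"ax":0,"ay":0,"az":-0.1,"hand":0},{"dx":-0.006,"dy":0.014,"dz":0,"ax":0,"ay":0,"az":-0.15,"hand":0},{"dx":-0.006,"dy":0.014,"dz":0,"ax":0,"ay":0,"az":-0.15,"hand":0},{"dx":-0.006,"dy":-0.05,"dz":0,"ax":0,"ay":0,"az":-0.15,"hand":0},{"dx":-0.006,"dy":-0.15,"dz":0,"ax":0,"ay":0,"az":-0.15,"hand":0},{"dx":-0.006,"dy":-0.2,"dz":0,"ax":0,"ay":0,"az":-0.15,"hand":0},{"dx":-0.006,"dy":-0.2,"dz":-0.5,"ax":0,"ay":0,"az":-0.15,"hand":0},{"dx":-0.006,"dy":-0.2,"dz":-1.3,"ax":0,"ay":0,"az":-0.15,"hand":0},{"dx":-0.006,"dy":-0.2,"dz":-2.1,"ax":0,"ay":0,"az":-0.15,"hand":0},{"dx":-0.006,"dy":-0.2,"dz":-2.6,"ax":0,"ay":0,"az":-0.15,"hand":0}]}}

```text
clock: 8.12
tool_pos: [0.5222, -0.1087, 0.2631]
eef_rot: [0.882, 0.472, 0.001, 0.001]
contact_force: [1.3, 0.3, 0.1]
opening: 0.004
```

Call:
{"api": "servo_tool", "payload": {"deltas": [{"dx":-0.4,"dy":0,"dz":-0.2,"ax":0,"ay":0,"az":0,"hand":0},{"dx":-0.9,"dy":-0.1,"dz":-0.3,"ax":0,"ay":0,"az":0,"hand":0},{"dx":-1.2,"dy":-0.4,"dz":-0.3,"ax":0,"ay":0,"az":0,"hand":0},{"dx":-1.2,"dy":-0.5,"dz":-0.3,"ax":0,"ay":0,"az":0,"hand":0},{"dx":-1.2,"dy":-0.5,"dz":-0.3,"ax":0,"ay":0,"az":0,"hand":0},{"dx":-1.2,"dy":-0.5,"dz":-0.3,"ax":0,"ay":0,"az":0,"hand":0}]}}

```text
clock: 8.88
tool_pos: [0.4579, -0.1514, 0.2788]
eef_rot: [0.881, 0.473, 0.001, 0.0]
contact_force: [0.3, -0.0, 1.2]
opening: 0.007
```

```bash
python3 - <<'E'
from h import *
m=eyes.camera_model("wrist")
p,d=eyes.snapshot("wrist"); cv2.imwrite(f"pics/wrist7.png",p[:,:,::-1]); np.save('pics/w7pose.npy',m['pose'])
p,d=eyes.snapshot("top")
cv2.imwrite("pics/top7c.png",cv2.resize(p[110:230,260:410,::-1],None,fx=5,fy=5,interpolation=cv2.INTER_CUBIC))
s=r.get_state(); print(s['clock'],s['tool_pos'],s['opening'],s['contact_force'])
E
```

```text
8.975 [ 0.45756091 -0.1515939   0.2786517 ] 0.006209487482065412 [-0.39591588 -0.81995324  0.48228274]
```

View pics/wrist7.png

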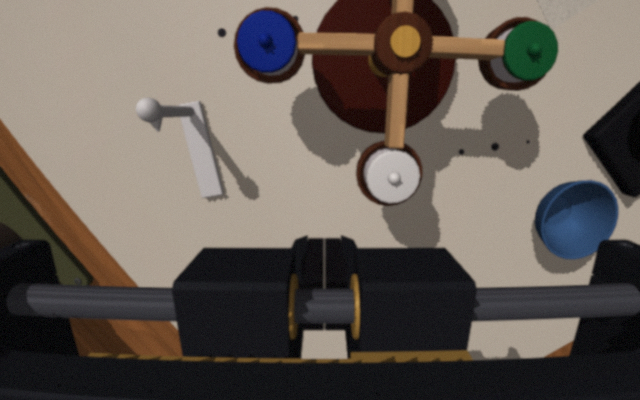

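View pics/top7c.png

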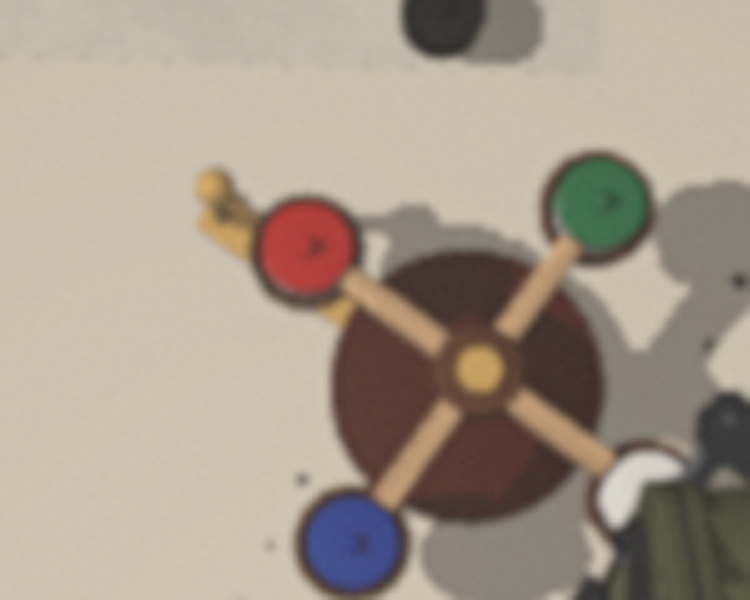

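The finger is clear of the stand and the white pot is undisturbed in the wrist view. I'll fly the wrist camera over the red pot and pointer for an accurate check.

```bash
python3 - <<'E'
from h import *
print(plan([.585,-.055,.32],56))
E
```

```text
(array([ 2.517,  0.878, -0.687]), array([ 0.005, -0.006,  0.063]))
```

Call:
{"api": "servo_tool", "payload": {"deltas": [{"dx":0.2,"dy":0.1,"dz":-0.3,"ax":0,"ay":0,"az":0,"hand":0},{"dx":0.8,"dy":0.3,"dz":-0.6,"ax":0,"ay":0,"az":0,"hand":0},{"dx":1.5,"dy":0.6,"dz":-0.7,"ax":0,"ay":0,"az":0,"hand":0},{"dx":2.2,"dy":0.8,"dz":-0.7,"ax":0,"ay":0,"az":0,"hand":0},{"dx":2.5,"dy":0.9,"dz":-0.7,"ax":0,"ay":0,"az":0,"hand":0},{"dx":2.5,"dy":0.9,"dz":-0.7,"ax":0,"ay":0,"az":0,"hand":0},{"dx":2.5,"dy":0.9,"dz":-0.7,"ax":0,"ay":0,"az":0,"hand":0},{"dx":2.5,"dy":0.9,"dz":-0.7,"ax":0,"ay":0,"az":0,"hand":0}]}}

```text
clock: 9.98
tool_pos: [0.584, -0.0585, 0.3207]
eef_rot: [0.882, 0.471, -0.0, 0.0]
contact_force: [0.1, -0.2, 1.1]
opening: 0.005
```

```bash
python3 - <<'E'
from h import *
m=eyes.camera_model("wrist")
p,d=eyes.snapshot("wrist"); cv2.imwrite(f"pics/wrist8.png",p[:,:,::-1]); np.save('pics/w8pose.npy',m['pose'])
cv2.imwrite("pics/wrist8c.png",cv2.resize(p[0:240,220:500,::-1],None,fx=2.5,fy=2.5,interpolation=cv2.INTER_CUBIC))
s=r.get_state(); print(s['clock'],s['tool_pos'],s['contact_force'])
E
```

```text
10.025 [ 0.58415298 -0.0583016   0.32081894] [-0.47916492  0.05195099  0.1914116 ]
```

View pics/wrist8c.png

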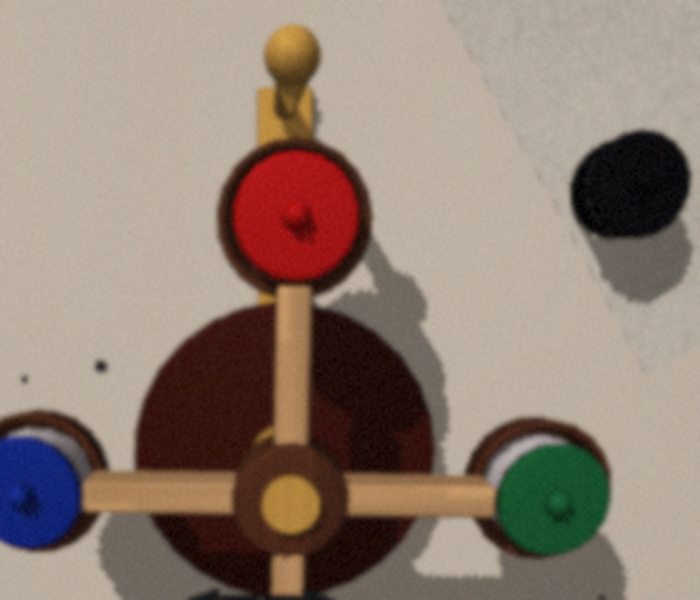

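The view is nearly plumb: hub (291,504), red lid (295,215), brass ball (292,54), and strip end edges at x≈258 and 313. Computing angles.

```bash
python3 - <<'E'
from h import *
m=eyes.camera_model("wrist"); m['pose']=np.load('pics/w8pose.npy')
f=lambda x,y,z: at(m,*c2p(x,y,220,0,2.5),z)[:2]
hub=f(291,504,.116); A=lambda q:round(float(np.degrees(np.arctan2(*(q-hub)[::-1]))),2)
print('hub',hub)
print('red lid',A(f(295,215,.105)),np.hypot(*(f(295,215,.105)-hub)),'knob',A(f(296,212,.112)),'arm',A(f(293,290,.108)),A(f(292.5,400,.108)))
print('ring',A(f(294.5,216,.086)))
for u,v in(((85,492),(490,495)),): w=f(*u,.108)-f(*v,.108); print('bluegreen',np.degrees(np.arctan2(w[1],w[0]))-90)
for z in(.1,.104): print('ball',A(f(292,54,z)),np.hypot(*(f(292,54,z)-hub)))
print('strip end mid',A((f(258,100,.003)+f(313,100,.003))/2),[A(f(x,y,.003)) for x,y in((258,130),(313,130),(259,300))])
a,b=f(258,92,.003),f(262,300,.003); w=a-b; print('left edge dir',np.degrees(np.arctan2(w[1],w[0])), [1e3*(w[0]*(q-hub)[1]-w[1]*(q-hub)[0])/np.hypot(*w) for q in (a,f(313,105,.003))])
E
```

```text
hub [ 0.58221549 -0.08367829]
red lid 55.81 0.11456692635582988 knob 55.76 arm 56.08 55.59
ring 55.53
bluegreen 55.840768532317384
ball 56.44 0.17463498594819454
ball 56.49 0.17362816773470185
strip end mid 56.32 [61.11, 51.47, 65.78]
left edge dir 57.42256785975521 [np.float64(10.18968532550535), np.float64(-17.09762216160137)]
```

The red pot sits at about 55.8° and the marker at about 56.4°, so it is off by roughly 1 mm, within my measuring error. I'll pull the arm back and take a final overall look.

Call:
{"api": "servo_tool", "payload": {"deltas": [{"dx":-0.4,"dy":0.2,"dz":-0.1,"ax":0,"ay":0,"az":0,"hand":0},{"dx":-1.0,"dy":0.6,"dz":-0.2,"ax":0,"ay":0,"az":0,"hand":0},{"dx":-1.6,"dy":1.2,"dz":-0.2,"ax":0,"ay":0,"az":0,"hand":0},{"dx":-2.2,"dy":1.8,"dz":-0.2,"ax":0,"ay":0,"az":0,"hand":0},{"dx":-2.5,"dy":2.4,"dz":-0.2,"ax":0,"ay":0,"az":0,"hand":0},{"dx":-2.6,"dy":3.0,"dz":-0.2,"ax":0,"ay":0,"az":0,"hand":0},{"dx":-2.6,"dy":3.2,"dz":-0.2,"ax":0,"ay":0,"az":0,"hand":0},{"dx":-2.6,"dy":3.2,"dz":-0.2,"ax":0,"ay":0,"az":0,"hand":0},{"dx":-2.6,"dy":3.2,"dz":-0.2,"ax":0,"ay":0,"az":0,"hand":0}]}}

```text
clock: 11.15
tool_pos: [0.6574, -0.2931, 0.3329]
eef_rot: [0.882, 0.472, -0.0, -0.0]
contact_force: [-0.5, 0.0, 0.7]
opening: 0.004
```

```bash
python3 - <<'E'
from h import *
p,d=eyes.snapshot("top"); cv2.imwrite("pics/top9.png",p[:,:,::-1])
cv2.imwrite("pics/top9c.png",cv2.resize(p[110:230,260:410,::-1],None,fx=5,fy=5,interpolation=cv2.INTER_CUBIC))
p,d=eyes.snapshot("scene"); cv2.imwrite("pics/scene9.png",p[:,:,::-1])
s=r.get_state(); print(s['clock'],s['tool_pos'],s['contact_force'])
E
```

```text
11.25 [ 0.6575108  -0.29303341  0.33314453] [ 0.17168165 -0.25433974 -0.56221494]
```

View pics/top9c.png

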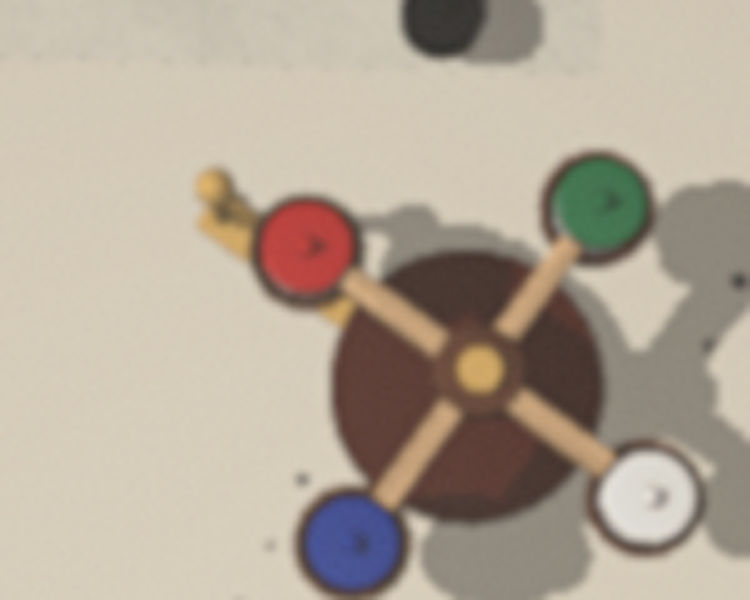

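View pics/scene9.png

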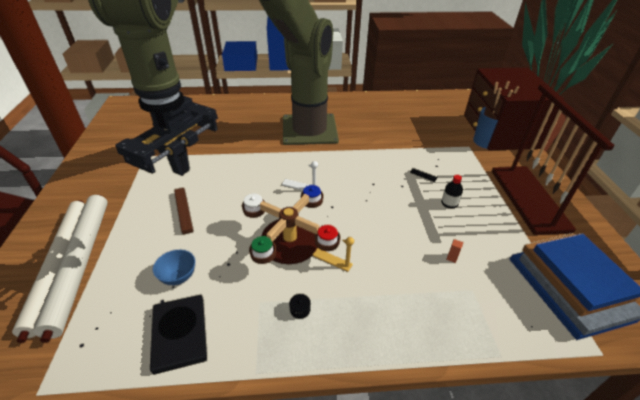

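```bash
python3 - <<'E'
from h import *
mt=eyes.camera_model("top"); f=lambda x,y,z: at(mt,*c2p(x,y,260,110,5),z)[:2]
A=lambda w:round(float(np.degrees(np.arctan2(w[1],w[0]))),2)
R,W,B,G,H=f(307,246,.106),f(645,497,.106),f(352,542,.106),f(600,206,.106),f(480,370,.116)
c=(R+W+B+G)/4; print(c,H,A(R-W),A(B-G)-90,'post',A(f(214,185,.104)-c),'red',A(R-c))
E
```

```text
[ 0.58257135 -0.08083233] [ 0.58272258 -0.08209224] 54.92 55.16 post 55.92 red 54.82
```

```bash
python3 -c "
from plant import r
print(r.finish_job())"
```

```text
the job is handed in; nothing more can be done
None
```

I turned the stand about 35° counter-clockwise, and the red-lidded pot now stands in front of the brass pointer, about 1–2 mm short of dead centre. I pushed slowly on the bare arm that carries the white pot, with the closed fingertip. Force readings during the push stayed around 2 N. I then lifted the finger out and moved the arm aside. The job was handed in at about 11 s on the robot's clock.

**Centring:** the two cameras agreed on direction but not on the exact amount:

| Camera | Red pot | Brass marker | Short by |
|---|---|---|---|
| Wrist, from above | 55.8° | 56.4° | about 0.6° (1.2 mm) |
| Top | 54.8–55.2° | 55.9° | about 0.9° (2 mm) |

Both figures are near my measuring error, so I left it there rather than risk nudging it past centre.

**Other checks:** in the last pictures all four pots sit in their holders and nothing else on the table looks moved, judged by eye. The gripper was clear of everything. My first move command was refused for missing keys, and nothing moved.

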